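# Tip a cassette out of its pocket and stand it on the scanner stage

## Task

In the grey pocket tray, push the cassette with the round window along its pocket until it drops into the well and leans there by itself with its near end raised. Then take it by the raised end and stand it upright on its short end in the middle of the scanner's stage, with a broad face square to the scanner's lens, and let go. Leave the cassette with the slots in its pocket and do not disturb the other things on the bench.

Things in the scene. Friction and masses are not known exactly. Their poses are not given: they have to be found in the camera images.
- tray: Fixed grey tray, 206 (x) x 158 (y) x 66 high, walls 6. Origin: centre of its underside. Two pockets along x, centred at y = +38 and -38, each 194 long (x -97 to +97), 70 wide. A cassette starts flat on two side rails, flush with the tray's top, centre near x = +6: behind it (-x end, nearest the robot) an empty finger space 45 to 52 long, ahead of it 32 to 39 free. Pocket floor 4 above the table.
- rail_end_left (a point): Pocket at y = +38: midway between the ends of its two rails, at rail-top height (48 above the table, tray x = +32). Rails are 12 wide each, from the -x wall to here; between them a 46 wide channel is open down to the floor, with room for a finger. Past here (+x, 65 long) there are no rails: the tipping well.
- rail_end_right (a point): The same point of the pocket at y = -38. A cassette pushed towards +x until its centre passes this point (some 22 to 30) drops its front end into the well and rests over the rail ends, leaning about 40 to 55 degrees, its rear end raised above the tray.
- cassette_round: Loose white plastic cassette, a flat block 110 x 66 x 18 (its x, y, z), 90 g, with one round black window 40 across in the middle of both broad faces. Origin: the centre of the block; x along its length, z normal to the broad faces. The one to move. It lies in either pocket.
- cassette_slots: Loose white cassette of the same size and frame, with three long narrow black slots instead of the round window. Lies in the other pocket and stays there.
- scanner: Fixed scanner station. Origin: on the table, under the centre of its stage, an aluminium plate 130 (x) x 110 (y) x 12 high. The white scanner head, 120 (x) x 80 (y) x 150 high, stands on its -y side (y -125 to -205); its lens looks along +y over the stage, 75 above the table. A foot 10 high joins them.
- stage (a point): The centre of the stage's top face, 12 above the table; axes as the scanner's (y points away from the lens, z up).
- bottle: Amber reagent bottle, 60 across, 130 high; origin under its centre. Bystander.
- beaker: Clear open beaker, 72 across, 90 high; origin under its centre. Bystander.
- jar: White jar, 60 across, 70 high; origin under its centre. Bystander.
- phone: Black phone lying flat, 150 x 72 x 9; origin under its centre. Bystander.
- pipette: Hand pipette lying along its y, about 225 long, 36 wide, 26 high; origin under its body. Bystander.
- tip_rack: Green pipette-tip rack, 85 x 125 x 40; origin under its centre. Bystander.
Things that resemble listed ones, but are neither listed nor needed, are in the scene too. What is shaped like the cassette_round but purple, red or yellow is not meant.

How it is judged:
By the outcome, as a careful person would: the job done as asked, in the order asked, and still so for the second after the job is handed in, with the robot touching nothing.
It also fails if it takes over 54 s, if anything falls off the work surface, if the arm or the gripper's body presses on something with over 40 N, if the wrist force passes 120 N, or if a joint passes its speed limit or range.

## Robot

A 6-joint arm with a two-finger parallel gripper is mounted at the origin on the work surface. World frame = base frame: x ahead of the robot, y to its left, z up, the work surface at z = 0. Lengths are in mm, angles in rad, forces in N, time in s.
With the tool pointing down it reaches from about 425 to 950 mm from the base axis. Payload 3.5 kg.
Tool frame: the origin (TCP) lies midway between the tips of the shut fingers; the grasp point (between the pads) lies 19 mm behind it; z points along the fingers, y is the direction in which the jaws open and shut (so a half turn about z gives the same grasp; the last joint's range is limited). The gripper opens to 85 mm and grips with 20 to 120 N. Pads are 22 mm wide; open, the fingers measure 114 mm over their backs; the gripper's body (76 mm by 85 mm) begins 54 mm behind the grasp point. The pads swing forward as they close: fully open they stand 13 mm farther back than shut.
Start: joints at [1.138, 0.286, 1.577, -0, 1.279, -0.15], TCP at [188.319, 648.184, 231.325] pointing down, gripper open.
Joint ranges: [-2.77, 2.77], [-0.9, 2.22], [0.21, 2.48], [-1.53, 4.67], [0.24, 2.81], [-2.84, 2.84]. Speed limits (rad/s): [2.79, 2.79, 3.14, 3.14, 3.14, 3.14].

## Interface

Orientations are given as a 3x3 rotation matrix whose columns are the frame's x, y, z axes.
In Python, from bench import manip gives the robot as it stands.
- The arm moves only by the tool apply_moves, never from a script. Its argument "plan" is a list of rows, each an object with "gripper": the gripper's target within -1 to 1 (fully open at 1, half-way at 0, shut at -1); "offset": the shift along the tool's x, y, z in units of 30 mm (1.0 is 30 mm), a list of three; "roll": the turn about the tool's z in units of 8 degrees (1.0 is 8 degrees). In form: [{"gripper": gripper, "offset": [x, y, z], "roll": roll}, ...]. A call has 1 to 10 rows; each row is the pose to reach, as a shift and turn from the pose commanded when the call began, along the tool's axes at that moment; what a row does not reach only later rows make up. A row lasts 1/10 s, in which the tool goes at most 50 mm and 8.59 degrees, less where a joint would pass 70% of its speed; a pose out of reach is approached as far as the arm can. A call with a gripper value outside its range is refused whole. The fingers move at their own pace and stop on an object; "newtons" is the grip in N (left out, the last holds). Time passes only in rows, so rows that repeat a pose let the fingers close. It gives the time, the measured TCP pose, the force and the opening at its end, in the units of the state.
- manip.get_state(): the state, without advancing time (a new reading comes with each control period).
- manip.read_camera(name): name is "scene" or "side" or "wrist"; returns a dict with "frame" (480x640x3 uint8, red, green, blue), "K" (3x3 intrinsics, pixels), "pose" (4x4, takes a point from camera to world coordinates). Camera axes: x right, y down, z forward; pixel columns grow to the right and rows downward; lengths in mm; the calibration is good to about 2 mm. A picture is of the moment at which its call begins. There is no depth.
- manip.hand_in(): hands the job in, once; it reports no verdict.
The state is a dict: "t": time; "joint_positions": joint angles; "qvel": joint speeds; "effort": joint torques, N m; "tcp_pos": TCP position; "tcp_rot": TCP orientation; "wrist_force": force on the tool from outside, world axes, zero at the start; "moment": the same for the moment, N m; "gripper_width": finger opening in mm.
Only numpy, scipy, OpenCV 4.12 (cv2) and the standard library are available. Lean on these libraries where they do the work, as an engineer would, in place of code of your own. Each camera call takes 0.05 s, during which the arm holds its last target. There are 200 camera calls.

## Working session

There is one attempt and no reset: what is moved stays moved. The work goes in short steps, Python scripts to look and compute and a tool call to move; the robot and the scene stay as the last step left them, time stands still between calls to the robot, and variables do not carry over. Pictures are saved under pics/ and viewed, on a budget of 10 in all, crops included, one or two more only if the job needs it, and the job is handed in when it is done.

Besides the shell and the picture viewer there is one more tool, called after "Call:" as name([rows], argument=value, ...), one row to a line, values as JSON. apply_moves: Moves the arm, as the interface text tells. Its arguments: {"type":"object","properties":{"plan":{"type":"array","items":{"type":"object","properties":{"gripper":{"type":"number"},"offset":{"type":"array","items":{"type":"number"}},"roll":{"type":"number"}}}},"newtons":{"type":"number"}},"required":["plan"]}

```bash
ls; mkdir -p pics; python3 - <<'E'
from bench import manip
import cv2, numpy as np, pickle
d={}
for n in("scene","side","wrist"):
    c=manip.read_camera(n); d[n]=c
    cv2.imwrite(f"pics/a_{n}.png",c["frame"][:,:,::-1]); print(n,c["K"].round(1).tolist(),c["pose"].round(3).tolist())
pickle.dump(d,open("a.pkl","wb"))
s=manip.get_state();print(s)
E
```

```text
pics
scene [[523.2, 0.0, 318.0], [0.0, 523.2, 241.8], [0.0, 0.0, 1.0]] [[0.266, 0.574, -0.774, 1332.473], [0.964, -0.153, 0.218, -135.01], [0.006, -0.804, -0.594, 676.204], [0.0, 0.0, 0.0, 1.0]]
side [[549.3, 0.0, 333.1], [0.0, 549.3, 240.6], [0.0, 0.0, 1.0]] [[0.811, -0.341, 0.475, 0.143], [-0.584, -0.499, 0.64, -598.525], [0.019, -0.797, -0.604, 724.22], [0.0, 0.0, 0.0, 1.0]]
wrist [[403.1, 0.0, 316.9], [0.0, 403.1, 247.2], [0.0, 0.0, 1.0]] [[0.279, 0.912, 0.3, 111.368], [0.96, -0.265, -0.088, 670.515], [-0.001, 0.313, -0.95, 372.112], [0.0, 0.0, 0.0, 1.0]]
{'t': 0.15, 'joint_positions': array([ 1.13801155e+00,  2.86997488e-01,  1.57784782e+00, -7.43389337e-06,
        1.27859520e+00, -1.50000240e-01]), 'qvel': array([-8.77968908e-04, -3.35191531e-03, -3.43984429e-03,  5.46044021e-05,
        4.55090182e-04, -2.45586348e-04]), 'effort': array([ 1.14557151e-03, -4.06602502e+01, -2.93142718e+01, -1.14627956e-04,
        3.95534633e-03, -1.86966167e-05]), 'tcp_pos': array([188.10169567, 647.72747899, 230.23753601]), 'tcp_rot': array([[-9.60282687e-01,  2.79027902e-01, -7.68527318e-04],
       [ 2.79028831e-01,  9.60281254e-01, -1.68046771e-03],
       [ 2.69104998e-04, -1.82816533e-03, -9.99998293e-01]]), 'wrist_force': array([-0.48927907,  0.57098178,  0.47723665]), 'moment': array([ 0.04597335,  0.00457274, -0.041978  ]), 'gripper_width': 85.89654480756907}
```

View pics/a_scene.png

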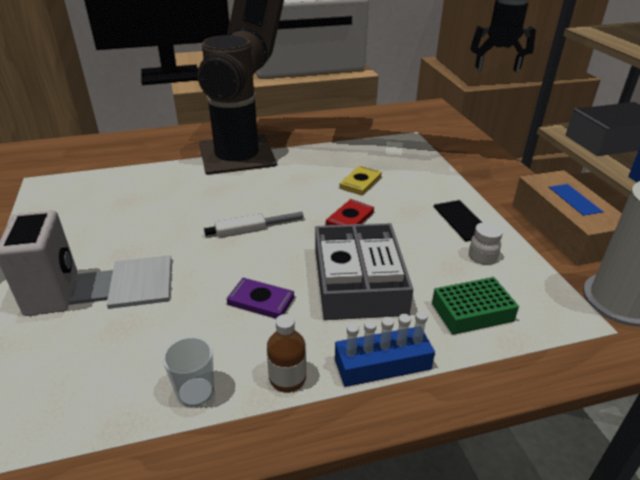

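View pics/a_side.png

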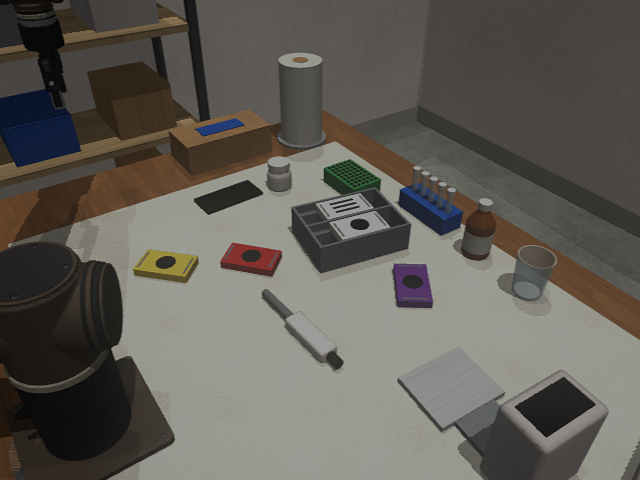

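The scene camera shows the grey tray around (362,270), the round-window cassette at (341,258) in its left-hand (right, −y) pocket and the slotted one at (383,258). The stage is at (140,280). In the side view the tray is at (350,228), the round window at (360,224) and the stage at (451,386). Next I'll measure from enlarged crops.

```bash
cat > h.py <<'E'
import numpy as np, cv2
def ray(c,uv,z):
    K,P=c["K"],c["pose"]; uv=np.atleast_2d(np.array(uv,float))
    d=(np.linalg.inv(K)@np.c_[uv,np.ones(len(uv))].T).T@P[:3,:3].T
    o=P[:3,3]; return o+d*((z-o[2])/d[:,2])[:,None]
def proj(c,p):
    p=np.atleast_2d(np.array(p,float)); q=(p-c["pose"][:3,3])@c["pose"][:3,:3]@c["K"].T
    return q[:,:2]/q[:,2:]
E
python3 - <<'E'
import pickle,cv2,numpy as np
from h import *
d=pickle.load(open("a.pkl","rb"))
for n,w in(("scene",(341,258)),("side",(360,224))):
    c=d[n];f=c["frame"];g=cv2.cvtColor(f,cv2.COLOR_RGB2GRAY);hsv=cv2.cvtColor(f,cv2.COLOR_RGB2HSV)
    print(n,"win px gray",g[w[1],w[0]],"white",g[w[1]-10:w[1]+14:2,w[0]])
    # white cassette faces
    m=((g>110)).astype(np.uint8)
    k,l,st,ce=cv2.connectedComponentsWithStats(m)
    for i in range(1,k):
        if 300<st[i,4]<4000 and abs(ce[i]-w).max()<60:
            cn=max(cv2.findContours((l==i).astype(np.uint8),cv2.RETR_EXTERNAL,2)[0],key=cv2.contourArea)
            W=ray(c,cn[:,0,:],66)[:,:2].astype(np.float32); r=cv2.minAreaRect(W)
            print(st[i],"rect",r)
    b=((g<70)).astype(np.uint8);k,l,st,ce=cv2.connectedComponentsWithStats(b)
    i=l[w[1],w[0]]; print("win",st[i],ray(c,ce[i],66)[0].round(1))
def crop(n,x,y,w,h,s): return cv2.resize(d[n]["frame"][y:y+h,x:x+w,::-1],None,fx=s,fy=s,interpolation=cv2.INTER_CUBIC)
A=np.hstack([crop("scene",310,215,110,100,3.636)[:300,:400] if 0 else cv2.resize(crop("scene",305,220,112,100,4),(400,357)),cv2.resize(crop("side",285,185,130,90,4),(400,277),) if 0 else cv2.copyMakeBorder(cv2.resize(crop("side",285,185,130,90,4),(400,277)),0,80,0,0,0)])
B=np.hstack([cv2.resize(crop("scene",60,235,120,72,4),(400,240)),cv2.resize(crop("side",390,340,125,75,4),(400,240))])
cv2.imwrite("pics/b.png",np.vstack([A,B]))
E
```

```text
scene win px gray 16 white [175 128  24  13  16  16  17  38 149 176 174 175]
[ 321  239   41   39 1108] rect ((594.581298828125, 116.09017181396484), (66.91983795166016, 113.66080474853516), 79.0538101196289)
[ 359  238   45   38 1150] rect ((610.7994384765625, 190.42495727539062), (67.04862976074219, 113.4623031616211), 79.05142211914062)
win [331 251  20  12 177] [593.7 116.6  66. ]
side win px gray 35 white [106 155 126  30  34  35  35  33 157 153 158  86]
[316 193  58  26 653] rect ((611.6583862304688, 187.94056701660156), (65.46659088134766, 109.95927429199219), 78.85588836669922)
[330 211  60  29 753] rect ((595.53759765625, 113.50404357910156), (64.98773193359375, 109.83277893066406), 78.98722839355469)
win [351 219  18  11 160] [596.3 114.6  66. ]
```

View pics/b.png

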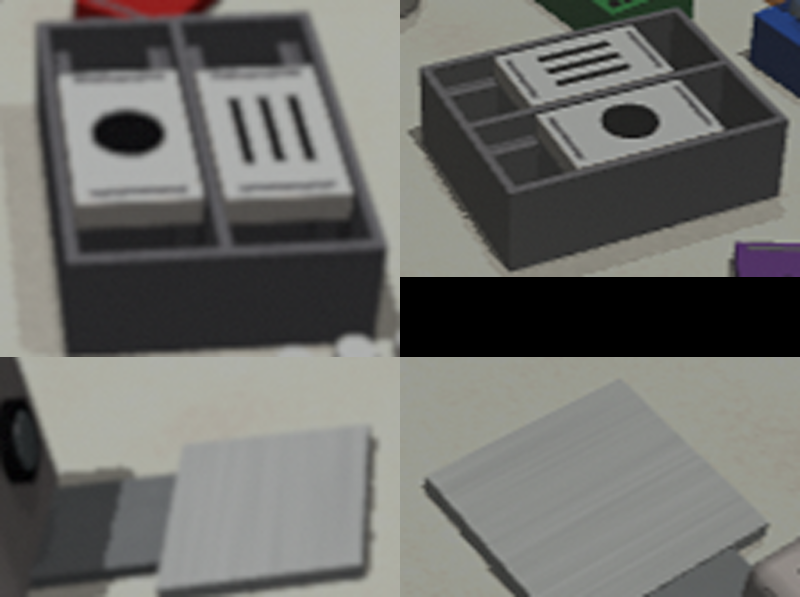

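The crop shows both cassettes on their rails, with the finger space towards the robot, and clear stage corners in both views. Now I'll compute the poses.

```bash
python3 - <<'E'
import pickle,cv2,numpy as np
from h import *
d=pickle.load(open("a.pkl","rb"))
def go(n,pts,o,s,z):
    W=ray(d[n],np.array(pts,float)/s+o,z)[:,:2];print(n,W.round(1).tolist());return W
S=go("scene",[(183,86),(369,70),(365,210),(158,231)],(60,235),3.3333,12)
print(S.mean(0))
S2=go("side",[(25,125),(220,23),(368,168)],(390,340),3.2,12); print((S2[0]+S2[2])/2, S2[0]+S2[2]-S2[1])
for W in (S[1]-S[0],S[2]-S[3],S[3]-S[0],S[2]-S[1],S2[1]-S2[0],S2[2]-S2[1]): print(np.hypot(*W),np.degrees(np.arctan2(W[1],W[0])))
T=go("scene",[(40,22),(307,13),(383,243),(70,260)],(305,220),3.5714,66);print(T.mean(0))
T2=go("side",[(20,68),(280,10),(385,122),(112,192)],(285,185),3.077,66);print(T2.mean(0))
for W in (T[1]-T[0],T[2]-T[1],T2[1]-T2[0],T2[2]-T2[1]): print(np.hypot(*W),np.degrees(np.arctan2(W[1],W[0])))
E
```

```text
scene [[422.7, -307.3], [435.7, -197.5], [564.9, -205.7], [552.8, -316.1]]
[ 494.01961686 -256.65656294]
side [[430.5, -203.2], [561.7, -211.8], [552.7, -320.7]]
[ 491.55711353 -261.98735562] [ 421.41533367 -312.18375129]
110.59562008481686 83.24899495176405
111.08463054836979 83.74752102018428
130.3668151484659 -3.874065954890011
129.4269360274285 -3.6382428571177017
131.51989351374763 -3.7318189970575326
109.32755737256463 -94.7443827943322
scene [[484.0, 99.1], [514.9, 250.6], [711.3, 211.9], [683.4, 59.8]]
[598.3769497  155.35393135]
side [[514.0, 246.5], [714.1, 204.0], [682.0, 53.4], [486.4, 94.1]]
[599.13213314 149.50541366]
154.57532579233006 78.46879773229561
200.23331417709255 -11.128848642438768
204.62072529997226 -11.974127698942091
154.040871946504 -102.03005670925002
```

```bash
cat >> h.py <<'E'
C=np.array([595,115.2]); U=np.array([np.cos(np.radians(-11.2)),np.sin(np.radians(-11.2))])
def go(p,yaw_y,s=None):
    "units of offset and roll to put TCP at p with jaw axis at yaw_y deg (tool down)"
    from bench import manip
    s=s or manip.get_state(); R=s["tcp_rot"]
    y=np.degrees(np.arctan2(R[1,1],R[0,1]))
    r=-((yaw_y-y+180)%360-180)/8
    print("t",round(s["t"],2),"tcp",s["tcp_pos"].round(1),"yaw_y",round(y,1),"tilt",R[:2,2].round(3),"F",s["wrist_force"].round(1),"w",round(s["gripper_width"],1))
    print(" -> offset",(R.T@(np.array(p)-s["tcp_pos"])/30).round(2).tolist(),"roll",round(r,2))
E
python3 -c "
from h import *
go([*(C-78.5*U),200],78.8)"
```

```text
t 0.15 tcp [188.1 647.7 230.2] yaw_y 73.8 tilt [-0.001 -0.002] F [-0.5  0.6  0.5] w 85.9
 -> offset [-15.37, -13.49, 1.03] roll -0.63
```

Call:
apply_moves([
  {"gripper": -1, "offset": [-1.54, -1.35, 0], "roll": -0.63},
  {"gripper": -1, "offset": [-3.07, -2.7, 0.1], "roll": -0.63},
  {"gripper": -1, "offset": [-4.6, -4.05, 0.2], "roll": -0.63},
  {"gripper": -1, "offset": [-6.15, -5.4, 0.4], "roll": -0.63},
  {"gripper": -1, "offset": [-7.7, -6.75, 0.5], "roll": -0.63},
  {"gripper": -1, "offset": [-9.2, -8.1, 0.6], "roll": -0.63},
  {"gripper": -1, "offset": [-10.75, -9.45, 0.7], "roll": -0.63},
  {"gripper": -1, "offset": [-12.3, -10.8, 0.8], "roll": -0.63},
  {"gripper": -1, "offset": [-13.8, -12.15, 0.9], "roll": -0.63},
  {"gripper": -1, "offset": [-15.37, -13.49, 1.03], "roll": -0.63},
])

```text
t: 1.15
tcp_pos: [457.0, 225.1, 206.6]
tcp_rot: [[-0.981, 0.194, 0.0], [0.194, 0.981, 0.0], [-0.0, 0.0, -1.0]]
wrist_force: [0.7, 0.8, -0.7]
gripper_width: 0.3
```

```bash
python3 -c "
from h import *
go([*(C-78.5*U),200],78.8)"
```

```text
t 1.15 tcp [457.  225.1 206.6] yaw_y 78.8 tilt [0. 0.] F [ 0.7  0.8 -0.7] w 0.3
 -> offset [-2.6, -2.7, 0.22] roll 0.0
```

Call:
apply_moves([
  {"gripper": -1, "offset": [0, 0, 0], "roll": 0},
  {"gripper": -1, "offset": [0, 0, 0], "roll": 0},
])

```text
t: 1.35
tcp_pos: [456.8, 226.1, 206.4]
tcp_rot: [[-0.98, 0.197, -0.001], [0.197, 0.98, 0.0], [0.001, 0.0, -1.0]]
wrist_force: [-0.9, -1.5, 0.7]
gripper_width: 0.2
```

```bash
python3 -c "
from h import *
go([*(C-78.5*U),200],78.8)"
```

```text
t 1.35 tcp [456.8 226.1 206.4] yaw_y 78.7 tilt [-0.001  0.   ] F [-0.9 -1.5  0.7] w 0.2
 -> offset [-2.63, -2.72, 0.21] roll -0.02
```

Call:
apply_moves([
  {"gripper": -1, "offset": [-1.3, -1.36, 0.1], "roll": 0},
  {"gripper": -1, "offset": [-2.0, -2.1, 0.2], "roll": 0},
  {"gripper": -1, "offset": [-2.63, -2.72, 0.2], "roll": 0},
  {"gripper": -1, "offset": [-2.63, -2.72, 0.2], "roll": 0},
  {"gripper": -1, "offset": [-2.63, -2.72, 0.2], "roll": 0},
])

```text
t: 1.85
tcp_pos: [517.6, 133.0, 200.5]
tcp_rot: [[-0.981, 0.193, -0.001], [0.193, 0.981, 0.001], [0.001, 0.0, -1.0]]
wrist_force: [-0.8, -0.1, -0.0]
gripper_width: 0.2
```

```bash
python3 - <<'E'
from h import *
from bench import manip
go([*(C-78.5*U),50],78.8)
c=manip.read_camera("wrist"); f=c["frame"]; g=cv2.cvtColor(f,cv2.COLOR_RGB2GRAY)
for p in (C,C+np.array([15,74])):
  q=proj(c,[*p,66])[0].round(0);print(q)
for a in(-97,-49,0,6,97):
    pass
cv2.imwrite("pics/c.png",f[:,:,::-1])
E
```

```text
t 1.85 tcp [517.6 133.  200.5] yaw_y 78.9 tilt [-0.001  0.001] F [-0.8 -0.1 -0. ] w 0.2
 -> offset [-0.04, -0.08, 5.02] roll 0.01
[313. 331.]
[410. 331.]
```

View pics/c.png

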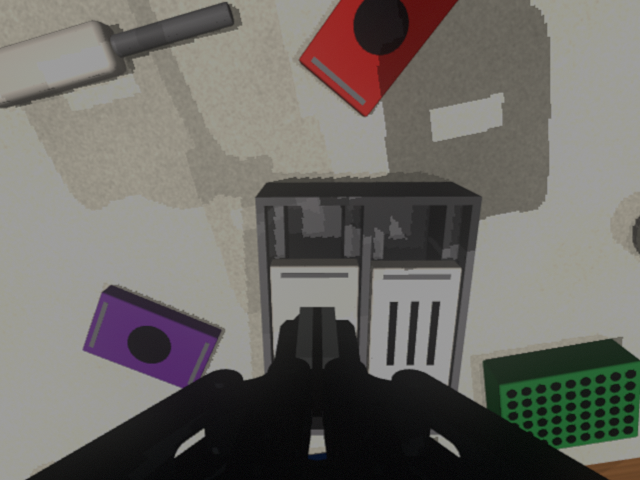

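The wrist view shows the tray's near wall at row ~205. The round cassette's rear edge is at row ~263, columns 270–360, the slots cassette is at columns 371–462, and the gripper hides the window. Now I'll cast rays from these edges.

```bash
python3 - <<'E'
from h import *
from bench import manip
c=manip.read_camera("wrist")
V=np.array([-U[1],U[0]])
W=ray(c,[(270,263),(360,263),(371,266),(462,266),(264,205),(355,205),(475,205)],66)[:,:2]
for w in W: print(w.round(1),"rel C along,lat",((w-C)@U).round(1),((w-C)@V).round(1))
d=W[6]-W[4];print(np.degrees(np.arctan2(d[1],d[0])))
E
```

```text
[533.6  95.7] rel C along,lat -56.4 -31.1
[546.3 160.3] rel C along,lat -56.5 34.8
[550.2 167.8] rel C along,lat -54.2 42.9
[563.1 233.4] rel C along,lat -54.3 109.8
[490.7 101.4] rel C along,lat -99.6 -33.8
[503.  163.8] rel C along,lat -99.7 29.8
[519.1 246.1] rel C along,lat -99.9 113.6
78.89868174196931
```

Call:
apply_moves([
  {"gripper": -1, "offset": [-0.05, -0.05, 1.5], "roll": 0},
  {"gripper": -1, "offset": [-0.05, -0.05, 3.0], "roll": 0},
  {"gripper": -1, "offset": [-0.05, -0.05, 4.0], "roll": 0},
  {"gripper": -1, "offset": [-0.05, -0.05, 4.6], "roll": 0},
  {"gripper": -1, "offset": [-0.05, -0.05, 5.1], "roll": 0},
  {"gripper": -1, "offset": [-0.05, -0.05, 5.1], "roll": 0},
  {"gripper": -1, "offset": [-0.05, -0.05, 5.1], "roll": 0},
])

```text
t: 2.65
tcp_pos: [519.7, 130.6, 48.4]
tcp_rot: [[-0.981, 0.193, 0.001], [0.193, 0.981, 0.0], [-0.001, 0.0, -1.0]]
wrist_force: [-0.4, -0.0, 1.1]
gripper_width: -0.2
```

Call:
apply_moves([
  {"gripper": -1, "offset": [-0.2, 0, 0], "roll": 0},
  {"gripper": -1, "offset": [-0.3, 0, 0], "roll": 0},
  {"gripper": -1, "offset": [-0.4, 0, 0], "roll": 0},
  {"gripper": -1, "offset": [-0.5, 0, 0], "roll": 0},
  {"gripper": -1, "offset": [-0.6, 0, 0], "roll": 0},
  {"gripper": -1, "offset": [-0.7, 0, 0], "roll": 0},
  {"gripper": -1, "offset": [-0.8, 0, 0], "roll": 0},
  {"gripper": -1, "offset": [-0.9, 0, 0], "roll": 0},
  {"gripper": -1, "offset": [-0.9, 0, 0], "roll": 0},
])

```text
t: 3.55
tcp_pos: [546.4, 124.6, 47.8]
tcp_rot: [[-0.981, 0.194, 0.001], [0.194, 0.981, -0.0], [-0.001, 0.0, -1.0]]
wrist_force: [-0.2, -0.4, 0.5]
gripper_width: -0.3
```

```bash
cat > look.py <<'E'
import sys
from h import *
from bench import manip
# side view: white pixels in the pocket, measured along the pocket axis on plane z=66
c=manip.read_camera("side"); f=c["frame"]
cv2.imwrite(f"pics/{sys.argv[1]}.png",cv2.resize(f[150:300,230:450,::-1],None,fx=3.5,fy=3.5,interpolation=cv2.INTER_CUBIC))
g=cv2.cvtColor(f,cv2.COLOR_RGB2GRAY);k,l,st,ce=cv2.connectedComponentsWithStats((g<60).astype(np.uint8))
for i in range(1,k):
    w=ray(c,ce[i],66)[0][:2]-C
    if 80<st[i,4]<400: print("dark blob",st[i],"rel C",(w@U).round(1),(w@[-U[1],U[0]]).round(1))
E
python3 look.py d
```

```text
dark blob [407 185  22  16  90] rel C 178.9 54.4
dark blob [360 189  29  19 266] rel C 76.1 75.4
dark blob [382 206  25  19 189] rel C 83.7 -1.3
dark blob [358 218  18  10 148] rel C 17.1 -0.9
dark blob [461 245  28  15 142] rel C 157.1 -179.3
dark blob [156 256  20  13 196] rel C -388.8 32.7
dark blob [393 265  39  43 245] rel C -19.4 -239.2
dark blob [403 275  20  14 221] rel C 9.2 -198.4
dark blob [326 351  17  18 170] rel C -197.3 -308.1
dark blob [454 423  40  46 187] rel C -83.1 -516.7
```

Call:
apply_moves([
  {"gripper": -1, "offset": [-0.08, 0, 0], "roll": 0},
  {"gripper": -1, "offset": [-0.16, 0, 0], "roll": 0},
  {"gripper": -1, "offset": [-0.24, 0, 0], "roll": 0},
  {"gripper": -1, "offset": [-0.3, 0, 0], "roll": 0},
  {"gripper": -1, "offset": [-0.34, 0, 0], "roll": 0},
  {"gripper": -1, "offset": [-0.34, 0, 0], "roll": 0},
])

```text
t: 4.2
tcp_pos: [556.1, 122.7, 47.8]
tcp_rot: [[-0.981, 0.194, 0.0], [0.194, 0.981, -0.0], [-0.0, 0.0, -1.0]]
wrist_force: [0.2, 0.2, 0.1]
gripper_width: 0.2
```

```bash
python3 look.py e | grep "rel C [0-9.]* -\?[01]\."
```

```text
dark blob [386 206  21  18 104] rel C 88.6 -1.4
dark blob [362 217  18  10 149] rel C 26.9 -1.0
```

Call:
apply_moves([
  {"gripper": -1, "offset": [-0.05, 0, 0], "roll": 0},
  {"gripper": -1, "offset": [-0.1, 0, 0], "roll": 0},
  {"gripper": -1, "offset": [-0.13, 0, 0], "roll": 0},
  {"gripper": -1, "offset": [-0.13, 0, 0], "roll": 0},
  {"gripper": -1, "offset": [-0.13, 0, 0], "roll": 0},
  {"gripper": -1, "offset": [-0.13, 0, 0], "roll": 0},
])

```text
t: 4.85
tcp_pos: [559.7, 122.0, 47.8]
tcp_rot: [[-0.981, 0.194, 0.0], [0.194, 0.981, -0.0], [-0.0, 0.0, -1.0]]
wrist_force: [0.4, 0.4, -0.3]
gripper_width: -0.2
```

```bash
python3 look.py f | grep "rel C [0-9.]* -\?[0-9]\."
```

```text
dark blob [366 206  41  19 230] rel C 78.3 6.5
dark blob [366 216  17  10 113] rel C 35.1 -2.1
```

View pics/f.png

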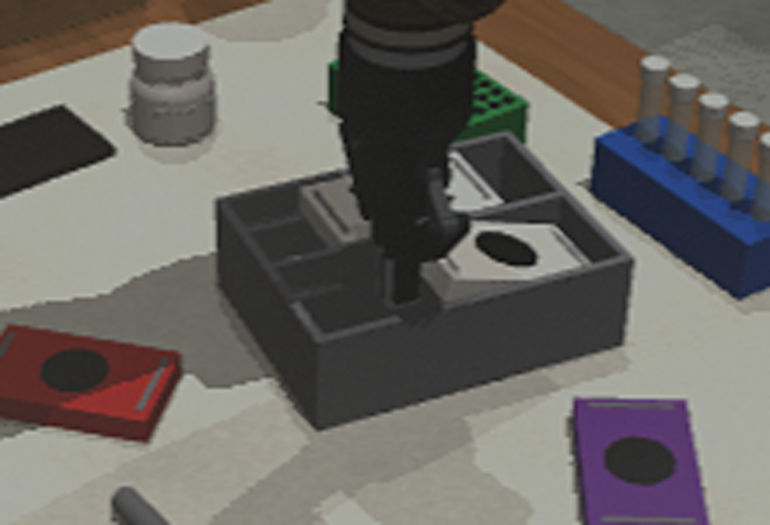

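The cassette has begun to tip, with its window at crop (505,248) and its front edge below the tray top. I'll nudge it a little further and wait.

Call:
apply_moves([
  {"gripper": -1, "offset": [0, 0, 0], "roll": 0},
  {"gripper": -1, "offset": [-0.05, 0, 0], "roll": 0},
  {"gripper": -1, "offset": [-0.1, 0, 0], "roll": 0},
  {"gripper": -1, "offset": [-0.1, 0, 0], "roll": 0},
  {"gripper": -1, "offset": [-0.1, 0, 0], "roll": 0},
  {"gripper": -1, "offset": [-0.1, 0, 0], "roll": 0},
])

```text
t: 5.5
tcp_pos: [562.5, 121.4, 47.7]
tcp_rot: [[-0.981, 0.194, -0.0], [0.194, 0.981, -0.0], [0.0, -0.0, -1.0]]
wrist_force: [0.1, 0.5, 0.4]
gripper_width: 0.6
```

```bash
python3 look.py g | grep "rel C [0-9.]* -\?[0-9]\."
```

```text
(no output)
```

View pics/g.png

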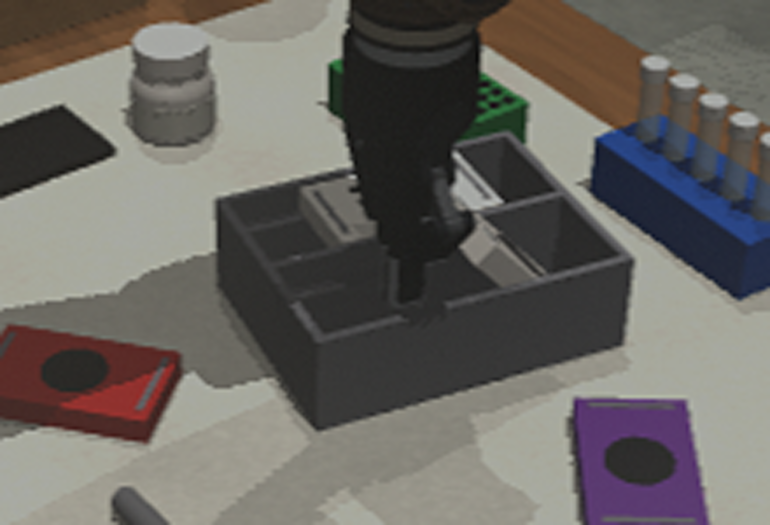

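It has tipped: the cassette leans steeply in the well and its edge is visible at crop (505,245). Next: retract, rise, and turn with the gripper open.

Call:
apply_moves([
  {"gripper": -1, "offset": [0.4, 0, 0], "roll": 0},
  {"gripper": -1, "offset": [0.9, 0, 0], "roll": 0},
  {"gripper": -1, "offset": [1.2, 0, -0.6], "roll": 0},
  {"gripper": -1, "offset": [1.3, 0, -2], "roll": 0},
  {"gripper": -1, "offset": [1.5, 0, -3.5], "roll": 0},
  {"gripper": 1, "offset": [2.0, 0, -4.5], "roll": 1},
  {"gripper": 1, "offset": [2.5, 0, -5], "roll": 2},
  {"gripper": 1, "offset": [2.5, 0, -5], "roll": 3},
  {"gripper": 1, "offset": [2.5, 0, -5], "roll": 4},
  {"gripper": 1, "offset": [2.5, 0, -5], "roll": 5},
])

```text
t: 6.55
tcp_pos: [487.9, 136.2, 197.7]
tcp_rot: [[-0.623, 0.782, -0.0], [0.782, 0.623, 0.0], [0.0, -0.0, -1.0]]
wrist_force: [-0.3, 0.5, -0.1]
gripper_width: 71.9
```

Call:
apply_moves([
  {"gripper": 1, "offset": [0, 0, 0], "roll": 1},
  {"gripper": 1, "offset": [0, 0, 0], "roll": 2},
  {"gripper": 1, "offset": [0, 0, 0], "roll": 3},
  {"gripper": 1, "offset": [0, 0, 0], "roll": 4},
  {"gripper": 1, "offset": [0, 0, 0], "roll": 5},
  {"gripper": 1, "offset": [0, 0, 0], "roll": 6},
  {"gripper": 1, "offset": [0, 0, 0], "roll": 6.25},
  {"gripper": 1, "offset": [0, 0, 0], "roll": 6.25},
])

```text
t: 7.35
tcp_pos: [488.0, 136.1, 197.3]
tcp_rot: [[0.193, 0.981, -0.001], [0.981, -0.193, 0.0], [-0.0, -0.001, -1.0]]
wrist_force: [-0.3, 0.7, -0.5]
gripper_width: 84.9
```

```bash
python3 - <<'E'
from h import *
from bench import manip
go([*(C-30*U),150],-11.2)
A=[]
for n,(x,y,w,h) in dict(scene=(290,190,140,130),side=(280,150,140,130)).items():
    c=manip.read_camera(n); np.save(f"h_{n}.npy",c["frame"])
    A.append(cv2.resize(c["frame"][y:y+h,x:x+w,::-1],(400,371),interpolation=cv2.INTER_CUBIC))
cv2.imwrite("pics/h.png",np.hstack(A))
E
```

```text
t 7.35 tcp [488.  136.1 197.3] yaw_y -11.1 tilt [-0.001  0.   ] F [-0.3  0.7 -0.5] w 84.9
 -> offset [0.01, 2.63, 1.58] roll 0.01
```

View pics/h.png

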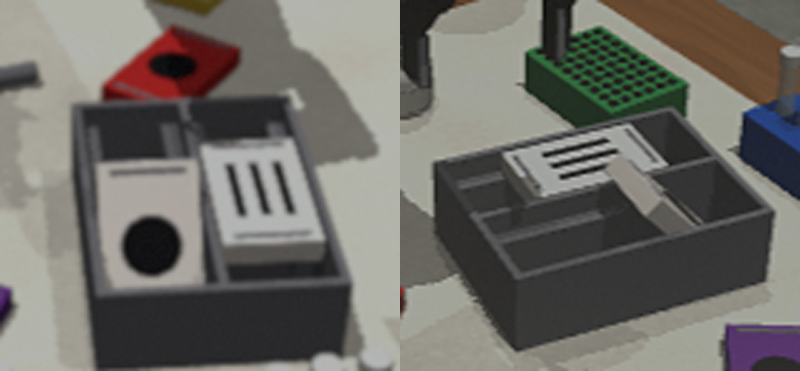

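The scene crop shows the raised rear edge at (97..190,161) and the window centre at (152,246). In the side crop the cassette leans with its rear end at about (635,185), and the slots cassette has not moved. I'll solve for the lean angle.

```bash
python3 - <<'E'
import pickle
from h import *
from scipy.optimize import least_squares
d=pickle.load(open("a.pkl","rb")); V=np.array([-U[1],U[0]])
def P(a,l,z): return [*(C+a*U+l*V),z]
def pts(th,L):
    c,s=np.cos(th),np.sin(th); f=lambda k,n:(29.3+(k-L)*c+n*s,48-(k-L)*s+n*c)   # k from rear, n from underside
    return f(0,18),f(55,18),f(0,0),f(110,0),f(110,18)
f=np.load("h_scene.npy");g=cv2.cvtColor(f,cv2.COLOR_RGB2GRAY)
k,l,st,ce=cv2.connectedComponentsWithStats((g<60).astype(np.uint8)); w=ce[l[276,343]]; print("win",w)
e=np.array([290+143/2.857,190+161/2.857])
def res(x):
    T,W,*_=pts(x[0],x[1])
    return np.r_[proj(d["scene"],P(T[0],x[2],T[1]))[0]-e,proj(d["scene"],P(W[0],x[2],W[1]))[0]-w]
r=least_squares(res,[.8,50,1]);print(np.degrees(r.x[0]),r.x[1:],r.fun); print(np.round(pts(*r.x[:2]),1))
for t in(40,45,50,55):
    L=110-44/np.sin(np.radians(t)); print(t,L.round(1),res([np.radians(t),L,1]).round(1),np.round(pts(np.radians(t),L)[::2],1).tolist())
    p=pts(np.radians(t),L); q=lambda u:(proj(d["side"],u)[0]-[280,150])*400/140+[400,0]
    print("  side crop px:",[q(P(a,lat,z)).round().tolist() for (a,z) in(p[0],p[2]) for lat in(-32,34)])
E
```

```text
win [342.6483871 275.8      ]
39.171525342291716 [49.54563308 -0.16756596] [ 0.3411945   0.13509251 -0.3368745  -0.13100486]
[[ 2.3 93.2]
 [44.9 58.5]
 [-9.1 79.3]
 [76.2  9.8]
 [87.5 23.8]]
40 41.5 [1.3 4.4 0.6 4.3] [[9.0, 88.5], [-2.5, 74.7], [93.3, 17.8]]
  side crop px: [[658.0, 207.0], [616.0, 159.0], [643.0, 227.0], [602.0, 178.0]]
45 47.8 [1.3 1.5 0.4 1.8] [[8.2, 94.5], [-4.5, 81.8], [86.0, 16.7]]
  side crop px: [[658.0, 200.0], [616.0, 152.0], [641.0, 219.0], [599.0, 171.0]]
50 52.6 [ 1.5 -0.5  0.3  0.1] [[9.3, 99.8], [-4.5, 88.3], [80.0, 15.6]]
  side crop px: [[660.0, 194.0], [617.0, 146.0], [641.0, 212.0], [600.0, 163.0]]
55 56.3 [ 1.7 -1.7  0.2 -1.1] [[11.8, 104.4], [-3.0, 94.1], [74.9, 14.3]]
  side crop px: [[663.0, 187.0], [621.0, 140.0], [643.0, 204.0], [602.0, 156.0]]
```

```bash
python3 - <<'E'
from h import *
V=np.array([-U[1],U[0]])
go([*(C+15.5*U+0.5*V),66],-11.2)
E
```

```text
t 7.45 tcp [488.3 136.  197.5] yaw_y -11.1 tilt [-0.  0.] F [-0.2 -0.3  0.2] w 85.4
 -> offset [0.02, 4.14, 4.38] roll 0.01
```

Call:
apply_moves([
  {"gripper": 0.3, "offset": [0, 1.4, 0], "roll": 0},
  {"gripper": 0.3, "offset": [0.02, 2.8, 0.4], "roll": 0},
  {"gripper": 0.3, "offset": [0.02, 3.8, 1.2], "roll": 0},
  {"gripper": 0.3, "offset": [0.02, 4.14, 2.2], "roll": 0},
  {"gripper": 0.3, "offset": [0.02, 4.14, 3.2], "roll": 0},
  {"gripper": 0.3, "offset": [0.02, 4.14, 3.4], "roll": 0},
  {"gripper": 0.3, "offset": [0.02, 4.14, 3.4], "roll": 0},
])

```text
t: 8.15
tcp_pos: [609.6, 112.5, 94.2]
tcp_rot: [[0.193, 0.981, -0.004], [0.981, -0.193, -0.0], [-0.001, -0.004, -1.0]]
wrist_force: [-0.4, -0.9, 0.6]
gripper_width: 55.5
```

Call:
apply_moves([
  {"gripper": 0.3, "offset": [0, 0, 0.3], "roll": 0},
  {"gripper": 0.3, "offset": [0, 0, 0.6], "roll": 0},
  {"gripper": 0.3, "offset": [0, 0, 0.9], "roll": 0},
  {"gripper": 0.3, "offset": [0, 0, 0.93], "roll": 0},
  {"gripper": 0.3, "offset": [0, 0, 0.93], "roll": 0},
])

```text
t: 8.65
tcp_pos: [610.7, 112.5, 67.5]
tcp_rot: [[0.193, 0.981, -0.001], [0.981, -0.193, -0.0], [-0.0, -0.001, -1.0]]
wrist_force: [0.5, -0.1, -0.2]
gripper_width: 55.3
```

```bash
python3 look.py i >/dev/null
```

```text
(no output)
```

View pics/i.png

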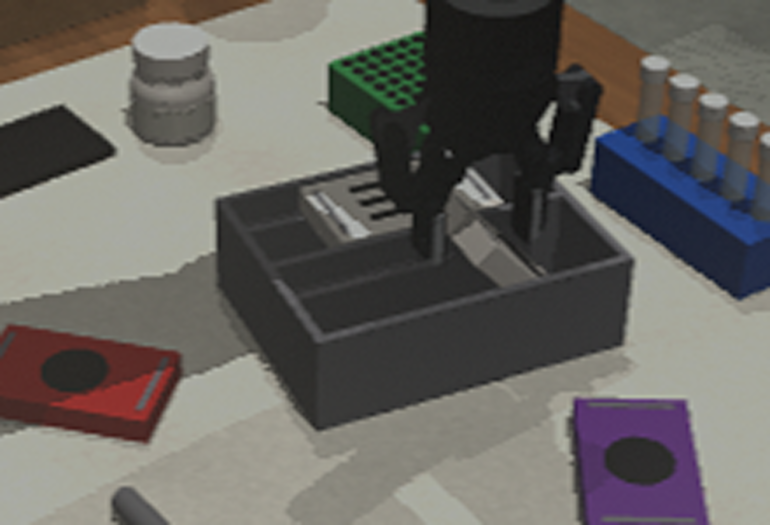

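The fingers straddle the raised end, at crop (430,235) and (532,220). Now I'll push it more upright in the well.

Call:
apply_moves([
  {"gripper": 0.3, "offset": [0, 0.2, 0], "roll": 0},
  {"gripper": 0.3, "offset": [0, 0.4, -0.05], "roll": 0},
  {"gripper": 0.3, "offset": [0, 0.6, -0.1], "roll": 0},
  {"gripper": 0.3, "offset": [0, 0.8, -0.2], "roll": 0},
  {"gripper": 0.3, "offset": [0, 1.0, -0.3], "roll": 0},
  {"gripper": 0.3, "offset": [0, 1.15, -0.4], "roll": 0},
  {"gripper": 0.3, "offset": [0, 1.3, -0.45], "roll": 0},
  {"gripper": 0.3, "offset": [0, 1.45, -0.5], "roll": 0},
  {"gripper": 0.3, "offset": [0, 1.6, -0.5], "roll": 0},
  {"gripper": 0.3, "offset": [0, 1.6, -0.5], "roll": 0},
])

```text
t: 9.7
tcp_pos: [658.6, 103.0, 82.8]
tcp_rot: [[0.194, 0.981, 0.0], [0.981, -0.194, -0.0], [0.0, 0.0, -1.0]]
wrist_force: [-0.3, -0.3, -0.1]
gripper_width: 55.7
```

Call:
apply_moves([
  {"gripper": 0.0, "offset": [0, 0, 0], "roll": 0},
  {"gripper": -0.2, "offset": [0, 0.1, 0], "roll": 0},
  {"gripper": -0.4, "offset": [0, 0.2, 0], "roll": 0},
  {"gripper": -0.6, "offset": [0, 0.2, 0], "roll": 0},
  {"gripper": -0.8, "offset": [0, 0.2, 0], "roll": 0},
  {"gripper": -0.8, "offset": [0, 0.2, 0], "roll": 0},
], newtons=25)

```text
t: 10.3
tcp_pos: [663.9, 102.0, 82.7]
tcp_rot: [[0.194, 0.981, -0.0], [0.981, -0.194, -0.0], [-0.0, 0.0, -1.0]]
wrist_force: [0.0, 0.1, 0.3]
gripper_width: 17.9
```

```bash
python3 look.py j >/dev/null
```

View pics/j.png

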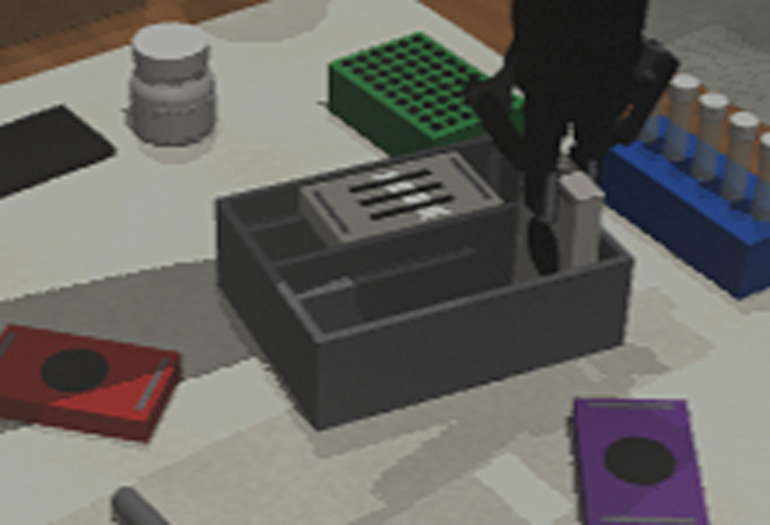

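The cassette now stands vertical between the pads: the opening is 17.9 mm and its end is visible at crop (580,220). Lifting it now.

Call:
apply_moves([
  {"gripper": -0.8, "offset": [0, 0, 0], "roll": 0},
  {"gripper": -0.8, "offset": [0, -0.1, -0.3], "roll": 0},
  {"gripper": -0.8, "offset": [0, -0.15, -0.8], "roll": 0},
  {"gripper": -0.8, "offset": [0, -0.15, -1.5], "roll": 0},
  {"gripper": -0.8, "offset": [0, -0.15, -2.3], "roll": 0},
  {"gripper": -0.8, "offset": [0, -0.15, -3.2], "roll": 0},
  {"gripper": -0.8, "offset": [0, -0.15, -4.1], "roll": 0},
  {"gripper": -0.8, "offset": [0, -0.15, -5], "roll": 0},
  {"gripper": -0.8, "offset": [0, -0.15, -5], "roll": 0},
], newtons=45)

```text
t: 11.25
tcp_pos: [662.1, 103.1, 240.3]
tcp_rot: [[0.193, 0.981, 0.012], [0.981, -0.193, 0.0], [0.002, 0.011, -1.0]]
wrist_force: [0.6, -0.1, -0.3]
gripper_width: 17.3
```

```bash
python3 - <<'E'
from h import *
go([503,-160,200],-94.5)
E
```

```text
t 11.25 tcp [662.1 103.1 240.3] yaw_y -11.1 tilt [0.012 0.   ] F [ 0.6 -0.1 -0.3] w 17.3
 -> offset [-9.63, -3.52, 1.28] roll 10.42
```

Call:
apply_moves([
  {"gripper": -0.8, "offset": [-0.5, -0.2, 0], "roll": 0.5},
  {"gripper": -0.8, "offset": [-1.4, -0.5, 0], "roll": 1.5},
  {"gripper": -0.8, "offset": [-2.4, -0.9, 0], "roll": 2.5},
  {"gripper": -0.8, "offset": [-3.5, -1.3, 0], "roll": 3.5},
  {"gripper": -0.8, "offset": [-4.6, -1.7, 0], "roll": 4.5},
  {"gripper": -0.8, "offset": [-5.7, -2.1, 0], "roll": 5.5},
  {"gripper": -0.8, "offset": [-6.8, -2.5, 0], "roll": 6.5},
  {"gripper": -0.8, "offset": [-7.9, -2.9, 0], "roll": 7.5},
  {"gripper": -0.8, "offset": [-8.9, -3.2, 0.2], "roll": 8.5},
  {"gripper": -0.8, "offset": [-9.6, -3.5, 0.4], "roll": 9.4},
])

```text
t: 12.25
tcp_pos: [499.4, -160.7, 220.3]
tcp_rot: [[0.998, 0.057, -0.0], [0.057, -0.998, -0.0], [-0.0, 0.0, -1.0]]
wrist_force: [0.3, 0.6, -1.1]
gripper_width: 17.6
```

Call:
apply_moves([
  {"gripper": -0.8, "offset": [0, 0, 0.2], "roll": 0.9},
  {"gripper": -0.8, "offset": [0, 0, 0.2], "roll": 1.0},
  {"gripper": -0.8, "offset": [0, 0, 0.2], "roll": 1.0},
  {"gripper": -0.8, "offset": [0, 0, 0.2], "roll": 1.0},
])

```text
t: 12.65
tcp_pos: [501.0, -158.9, 215.0]
tcp_rot: [[0.997, -0.074, 0.0], [-0.074, -0.997, -0.0], [0.0, 0.0, -1.0]]
wrist_force: [0.2, 0.5, -0.5]
gripper_width: 17.4
```

```bash
python3 - <<'E'
from h import *
from bench import manip
go([492.8,-259.3,150],-94.5)
c=manip.read_camera("wrist"); s=manip.read_camera("side"); sc=manip.read_camera("scene")
import pickle; pickle.dump((c,s,sc),open("k.pkl","wb"))
A=cv2.resize(c["frame"],(400,300)); B=cv2.resize(s["frame"][270:450,330:570],(400,300),interpolation=cv2.INTER_CUBIC);D=cv2.resize(sc["frame"][150:330,0:240],(400,300),interpolation=cv2.INTER_CUBIC)
cv2.imwrite("pics/k.png",np.vstack([np.hstack([A,B]),np.hstack([D,D*0])])[:,:,::-1])
E
```

```text
t 12.65 tcp [ 501.  -158.9  215. ] yaw_y -94.2 tilt [ 0. -0.] F [ 0.2  0.5 -0.5] w 17.4
 -> offset [-0.03, 3.36, 2.17] roll 0.04
```

View pics/k.png

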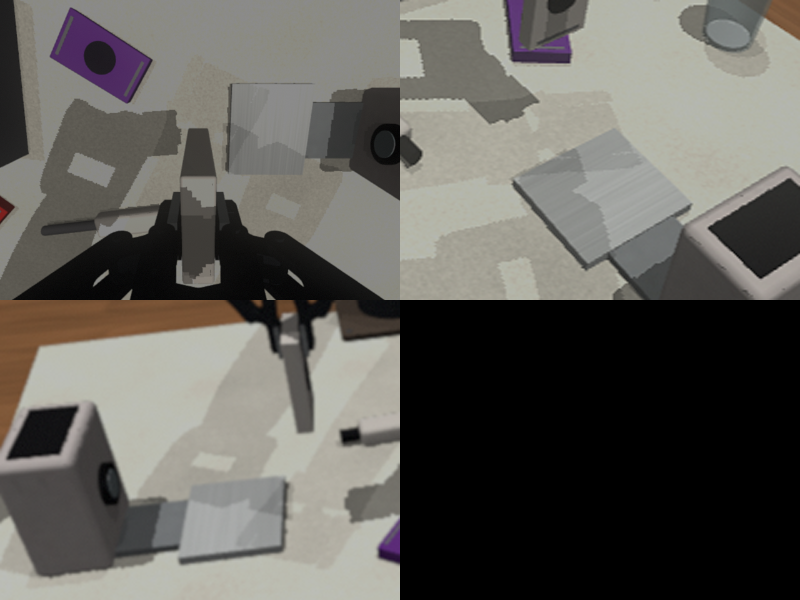

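The cassette hangs upright in the jaws. In the wrist view the stage corners are at about (231,83), (312,83), (303,174) and (229,174), half scale. The side and scene crops also show the whole stage.

```bash
python3 - <<'E'
import pickle
from h import *
c,s,sc=pickle.load(open("k.pkl","rb"))
def rep(n,W):
    print(n,W.round(1).tolist(),"mean",W.mean(0).round(1))
    for i in range(4):
        d=W[(i+1)%4]-W[i];print("  ",np.hypot(*d).round(1),np.degrees(np.arctan2(d[1],d[0])).round(1))
rep("wrist",ray(c,np.array([(231,83),(312,83),(303,174),(229,174)])*1.6,12)[:,:2])
rep("side",ray(s,np.array([(113,179),(216,129),(290,205),(184,263)])*.6+[330,270],12)[:,:2])
rep("scene",ray(sc,np.array([(191,486),(286,477),(283,550),(180,560)]-np.array([0,300]))*.6+[0,150],12)[:,:2])
# head front face line / lens in wrist view as a check; refine wrist stage by edge fits
g=cv2.cvtColor(c["frame"],cv2.COLOR_RGB2GRAY).astype(float)
def edge(rows=None,cols=None,lo=0,hi=0):
    P=[]
    for k in (rows if rows is not None else cols):
        p=g[k,lo:hi] if rows is not None else g[lo:hi,k]
        p=cv2.GaussianBlur(p.reshape(1,-1),(5,1),0)[0]; d=np.abs(np.gradient(p)); j=lo+d.argmax(); P.append((j,k) if rows is not None else (k,j))
    W=ray(c,P,12)[:,:2]; v=cv2.fitLine(W.astype(np.float32),cv2.DIST_HUBER,0,.01,.01).ravel()
    print("edge ang",np.degrees(np.arctan2(v[1],v[0])).round(2),"through",v[2:].round(1)); return v
L=edge(rows=range(145,265,4),lo=358,hi=378); T=edge(cols=range(385,490,4),lo=124,hi=142); B=edge(cols=range(385,475,4),lo=270,hi=290); R=edge(rows=range(140,155,3),lo=488,hi=508)
E
```

```text
wrist [[564.0, -206.6], [556.1, -313.1], [426.4, -308.6], [434.4, -199.4]] mean [ 495.2 -256.9]
   106.8 -94.2
   129.8 178.0
   109.5 85.8
   129.8 -3.2
side [[432.7, -200.7], [562.6, -213.0], [550.6, -320.5], [423.0, -307.8]] mean [ 492.2 -260.5]
   130.5 -5.4
   108.2 -96.3
   128.3 174.3
   107.6 84.8
scene [[425.3, -307.8], [436.9, -195.7], [570.6, -205.4], [557.8, -314.9]] mean [ 497.6 -256. ]
   112.7 84.1
   134.1 -4.1
   110.2 -96.7
   132.7 177.0
edge ang -7.69 through [ 504.4 -201.3]
edge ang 83.78 through [ 559.3 -261.1]
edge ang 85.79 through [ 429.7 -254.9]
edge ang 37.2 through [ 546.2 -308.6]
```

```bash
python3 - <<'E'
from h import *
go([494,-258,105],-94.7)
E
```

```text
t 12.8 tcp [ 501.1 -159.   215.1] yaw_y -94.3 tilt [ 0. -0.] F [-0.6  0.1 -1.1] w 17.2
 -> offset [0.01, 3.31, 3.67] roll 0.05
```

Call:
apply_moves([
  {"gripper": -0.8, "offset": [0, 0.6, 0], "roll": 0.05},
  {"gripper": -0.8, "offset": [0, 1.4, 0], "roll": 0.05},
  {"gripper": -0.8, "offset": [0, 2.3, 0], "roll": 0.05},
  {"gripper": -0.8, "offset": [0.01, 3.0, 0.2], "roll": 0.05},
  {"gripper": -0.8, "offset": [0.01, 3.31, 0.8], "roll": 0.05},
  {"gripper": -0.8, "offset": [0.01, 3.31, 1.7], "roll": 0.05},
  {"gripper": -0.8, "offset": [0.01, 3.31, 2.6], "roll": 0.05},
  {"gripper": -0.8, "offset": [0.01, 3.31, 3.3], "roll": 0.05},
  {"gripper": -0.8, "offset": [0.01, 3.31, 3.6], "roll": 0.05},
  {"gripper": -0.8, "offset": [0.01, 3.31, 3.6], "roll": 0.05},
])

```text
t: 13.8
tcp_pos: [492.9, -257.6, 105.5]
tcp_rot: [[0.997, -0.082, -0.002], [-0.082, -0.997, 0.002], [-0.003, -0.002, -1.0]]
wrist_force: [-1.0, -0.2, -0.1]
gripper_width: 17.1
```

Call:
apply_moves([
  {"gripper": -0.8, "offset": [0, 0, 0.1], "roll": 0},
  {"gripper": -0.8, "offset": [0, 0, 0.2], "roll": 0},
  {"gripper": -0.8, "offset": [0, 0, 0.3], "roll": 0},
  {"gripper": -0.8, "offset": [0, 0, 0.35], "roll": 0},
  {"gripper": -0.8, "offset": [0, 0, 0.35], "roll": 0},
])

```text
t: 14.3
tcp_pos: [493.5, -258.3, 96.3]
tcp_rot: [[0.997, -0.083, -0.0], [-0.083, -0.997, 0.0], [-0.0, -0.0, -1.0]]
wrist_force: [-0.1, -0.6, -0.6]
gripper_width: 17.1
```

Call:
apply_moves([
  {"gripper": -0.8, "offset": [0, 0, 0.05], "roll": 0},
  {"gripper": -0.8, "offset": [0, 0, 0.1], "roll": 0},
  {"gripper": -0.8, "offset": [0, 0, 0.13], "roll": 0},
  {"gripper": -0.8, "offset": [0, 0, 0.13], "roll": 0},
])

```text
t: 14.7
tcp_pos: [493.4, -258.3, 92.2]
tcp_rot: [[0.997, -0.083, -0.0], [-0.083, -0.997, 0.0], [-0.0, -0.0, -1.0]]
wrist_force: [-0.3, 0.2, -0.5]
gripper_width: 17.2
```

Call:
apply_moves([
  {"gripper": -0.8, "offset": [0, 0, 0.03], "roll": 0},
  {"gripper": -0.8, "offset": [0, 0, 0.05], "roll": 0},
  {"gripper": -0.8, "offset": [0, 0, 0.05], "roll": 0},
])

```text
t: 15.0
tcp_pos: [493.5, -258.4, 90.8]
tcp_rot: [[0.997, -0.083, -0.0], [-0.083, -0.997, 0.0], [-0.0, -0.0, -1.0]]
wrist_force: [0.4, -0.7, 0.3]
gripper_width: 17.3
```

```bash
python3 - <<'E'
from h import *
from bench import manip
go([494,-258,90],-94.7)
A=[]
for n,(x,y,w,h) in dict(side=(370,250,200,200),scene=(40,150,200,200)).items():
    f=manip.read_camera(n)["frame"]; A.append(cv2.resize(f[y:y+h,x:x+w,::-1],(400,400),interpolation=cv2.INTER_CUBIC))
cv2.imwrite("pics/l.png",np.hstack(A))
E
```

```text
t 15.0 tcp [ 493.5 -258.4   90.8] yaw_y -94.8 tilt [-0.  0.] F [ 0.4 -0.7  0.3] w 17.3
 -> offset [0.02, -0.01, 0.03] roll -0.01
```

View pics/l.png

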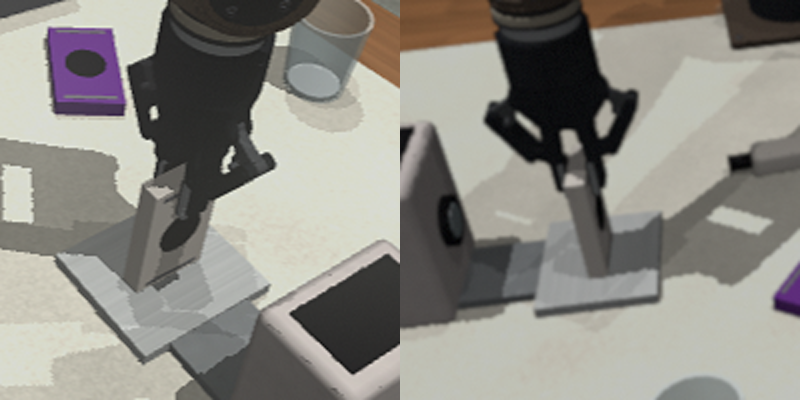

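The cassette is upright over the stage's middle. In the scene crop its base is at (588–608,276), and it is touching or nearly so. I'll feel for contact.

Call:
apply_moves([
  {"gripper": -0.8, "offset": [0, 0, 0.03], "roll": 0},
  {"gripper": -0.8, "offset": [0, 0, 0.05], "roll": 0},
  {"gripper": -0.8, "offset": [0, 0, 0.05], "roll": 0},
])

```text
t: 15.4
tcp_pos: [493.7, -258.5, 90.7]
tcp_rot: [[0.997, -0.083, -0.0], [-0.083, -0.997, -0.0], [-0.0, 0.0, -1.0]]
wrist_force: [-2.5, 0.9, 5.0]
gripper_width: 17.3
```

Call:
apply_moves([
  {"gripper": -0.8, "offset": [0, 0, 0.03], "roll": 0},
  {"gripper": -0.8, "offset": [0, 0, 0.05], "roll": 0},
  {"gripper": -0.8, "offset": [0, 0, 0.05], "roll": 0},
])

```text
t: 15.7
tcp_pos: [493.8, -258.6, 90.7]
tcp_rot: [[0.997, -0.083, -0.001], [-0.083, -0.997, 0.0], [-0.001, -0.0, -1.0]]
wrist_force: [-4.3, 3.0, 11.5]
gripper_width: 17.3
```

Contact at z 90.7, with the cassette seated. I'll back off the press, release and rise.

Call:
apply_moves([
  {"gripper": -0.8, "offset": [0, 0, -0.04], "roll": 0},
  {"gripper": -0.8, "offset": [0, 0, -0.08], "roll": 0},
  {"gripper": -0.8, "offset": [0, 0, -0.08], "roll": 0},
  {"gripper": -0.55, "offset": [0, 0, -0.08], "roll": 0},
  {"gripper": -0.5, "offset": [0, 0, -0.08], "roll": 0},
  {"gripper": -0.4, "offset": [0, 0, -0.08], "roll": 0},
  {"gripper": -0.2, "offset": [0, 0, -0.08], "roll": 0},
  {"gripper": 0, "offset": [0, 0, -0.08], "roll": 0},
  {"gripper": 0, "offset": [0, 0, -0.08], "roll": 0},
], newtons=20)

```text
t: 16.6
tcp_pos: [493.5, -258.4, 90.2]
tcp_rot: [[0.997, -0.083, -0.0], [-0.083, -0.997, 0.0], [-0.0, -0.0, -1.0]]
wrist_force: [0.3, 0.0, -0.2]
gripper_width: 42.7
```

Call:
apply_moves([
  {"gripper": 0, "offset": [0, 0, -0.3], "roll": 0},
  {"gripper": 0, "offset": [0, 0, -0.8], "roll": 0},
  {"gripper": 0, "offset": [0, 0, -1.6], "roll": 0},
  {"gripper": 0, "offset": [0, 0, -2.6], "roll": 0},
  {"gripper": 0, "offset": [0, 0, -4], "roll": 0},
  {"gripper": 0, "offset": [0, -1.5, -4.5], "roll": 0},
  {"gripper": 0, "offset": [0, -3, -4.5], "roll": 0},
  {"gripper": 0, "offset": [0, -4.5, -4.5], "roll": 0},
  {"gripper": 0, "offset": [0, -6, -4.5], "roll": 0},
  {"gripper": 0, "offset": [0, -6, -4.5], "roll": 0},
])

```text
t: 17.6
tcp_pos: [508.7, -74.7, 227.2]
tcp_rot: [[0.997, -0.077, 0.002], [-0.077, -0.997, 0.001], [0.002, -0.001, -1.0]]
wrist_force: [-0.8, -1.0, 0.2]
gripper_width: 42.6
```

```bash
python3 - <<'E'
from h import *
from bench import manip
A=[]
for n,(x,y,w,h) in dict(side=(370,250,200,200),scene=(40,150,200,200)).items():
    f=manip.read_camera(n)["frame"]; A.append(cv2.resize(f[y:y+h,x:x+w,::-1],(400,400),interpolation=cv2.INTER_CUBIC))
cv2.imwrite("pics/m.png",np.hstack(A))
E
```

```text
(no output)
```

View pics/m.png

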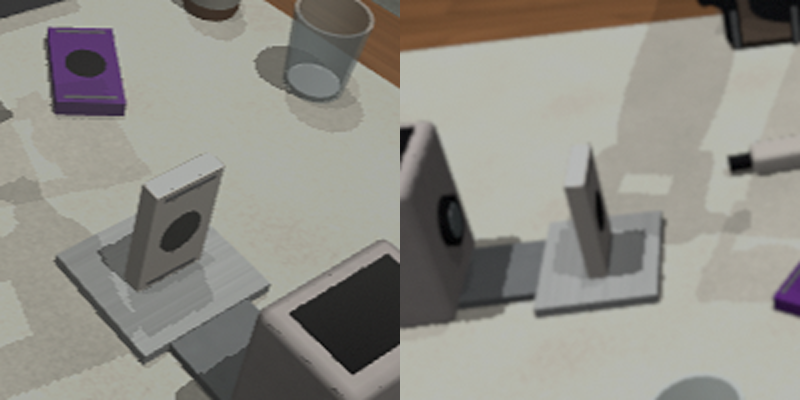

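The cassette stands free, window face towards the lens. I'll check centring numerically from the base corners (side crop (138,291), (207,257); scene crop base (587,276), (609,275)).

```bash
python3 - <<'E'
import pickle
from h import *
d=pickle.load(open("a.pkl","rb"))
yaw=np.radians(-4.8);x=np.array([np.cos(yaw),np.sin(yaw)]);y=np.array([-x[1],x[0]])
b=np.array([493.5,-258.4])
for n,o,off in(("side",(370,250),0),("scene",(40,150),400)):
    for z in(12,122):
        q=proj(d[n],[[*(b+i*33*x+j*9*y),z] for i,j in((-1,-1),(1,-1),(1,1),(-1,1))]); print(n,z,((q-o)*2+[off,0]).round().tolist())
E=ray(d["side"],np.array([(138,291),(207,257)])/2+[370,250],12)[:,:2]; print(E,np.degrees(np.arctan2(*(E[1]-E[0])[::-1])))
T=ray(d["side"],np.array([(162,201),(222,171)])/2+[370,250],122)[:,:2]; print(T,np.degrees(np.arctan2(*(T[1]-T[0])[::-1])))
E
```

```text
side 12 [[136.0, 292.0], [199.0, 259.0], [184.0, 243.0], [121.0, 276.0]]
side 122 [[156.0, 197.0], [224.0, 164.0], [207.0, 149.0], [140.0, 181.0]]
scene 12 [[593.0, 237.0], [587.0, 281.0], [607.0, 279.0], [612.0, 235.0]]
scene 122 [[570.0, 146.0], [562.0, 187.0], [583.0, 185.0], [590.0, 144.0]]
[[ 462.46603755 -264.69910944]
 [ 532.23140358 -272.85876889]] -6.670926356949343
[[ 461.08837994 -269.55070561]
 [ 519.19226491 -274.33271592]] -4.704898685475928
```

```bash
python3 - <<'E'
from h import *
from bench import manip
yaw=np.radians(-4.8);x=np.array([np.cos(yaw),np.sin(yaw)]);y=np.array([-x[1],x[0]])
b=np.array([493.5,-258.4])
c=manip.read_camera("side");g=cv2.cvtColor(c["frame"],cv2.COLOR_RGB2GRAY)
k,l,st,ce=cv2.connectedComponentsWithStats((g<80).astype(np.uint8)); i=l[365,460]; print("window",st[i],ce[i],"pred",proj(c,[*(b-9*y),67])[0])
# intersect window ray with vertical face plane y=-9
P=c["pose"];r=P[:3,:3]@np.linalg.inv(c["K"])@np.r_[ce[i],1];o=P[:3,3];n=np.r_[y,0]
t=((np.r_[b-9*y,67]-o)@n)/(r@n);w=o+t*r;print("window on face: x",(w[:2]-b)@x,"z",w[2])
c=manip.read_camera("scene");g=cv2.cvtColor(c["frame"],cv2.COLOR_RGB2GRAY)
print("scene end-face column rows (gray)");print(g[278:296,129:148:3])
E
```

```text
window [450 355  21  21 255] [459.9254902  365.23529412] pred [459.28326094 364.84918566]
window on face: x 1.6930665440929267 z 65.09345170146821
scene end-face column rows (gray)
[[142  90  83  84  75  63  97]
 [144  93  84  83  76  65  98]
 [144 100  83  84  77  67  98]
 [144 102  84  83  78  68  98]
 [145 104  83  83  80  69  97]
 [144 112  84  84  82  76  98]
 [144 118  84  83  83  81  97]
 [143 121  82  82  81  85  97]
 [144 124  83  83  83  86  95]
 [143 126  85  83  84 102 109]
 [146 130  92  95 101 137 142]
 [156 139 117 129 132 158 162]
 [163 148 140 148 150 162 165]
 [163 149 148 153 158 161 165]
 [164 150 151 155 161 162 164]
 [162 154 157 162 162 162 163]
 [163 160 162 166 162 162 164]
 [164 163 164 165 161 161 164]]
```

```bash
python3 -c "
from bench import manip
s=manip.get_state();print(s['t'],s['tcp_pos'],s['wrist_force'])
print(manip.hand_in())"
```

```text
17.8 [508.69685645 -79.9110193  226.25056702] [ 0.14526294 -0.19292455  0.52928888]
the job is handed in; nothing more can be done
None
```

The job is handed in. The round-window cassette stands upright on its short end in the middle of the stage, with a broad face towards the lens. The robot is clear of everything, and the clock stood at 17.8 s of 54 s.

**What I did:**
- I pushed the cassette along its pocket until it tipped by itself into the well and leaned there.
- I straddled the raised end and pushed it towards upright against the far end of the well. I then gripped it across its thickness (17.9 mm measured) and lifted it out.
- I turned it to the scanner and set it down. Contact came at TCP height 90.7 mm against 90.7 expected, and the highest wrist force I read was about 12 N. Then I let go and drew back.

**Last checks:**
- **Standing:** pictures after release show it upright, with the round window facing the lens.
- **Squareness:** the scanner's axis measured about -3 to -7° in the different views. I set the cassette to about -4.8°. Afterwards the side view read -4.7° on its top edge and -6.7° on its base edge.
- **Centring:** the cameras disagreed. The side view puts it about 3 mm towards +x of the stage centre and the scene view about 5–8 mm towards -x, so I left it.
- **Other things:** the slots cassette was in its pocket when I gripped the round one, and nothing else visible in the later views had moved. I did not check the bystanders numerically at the end.

I viewed 12 pictures, two over the budget of 10.

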